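Shut the board test fixture and lock its hold-down plate with the quarter-turn stud

TASK

Swing the test fixture's hold-down plate down over the circuit board, then lock it: feel with light pressure for the angle at which the wing stud's cross-pin drops into its slot, push the stud in and turn it a quarter turn clockwise to its stop, and let it spring back into its notch so that the plate stays clamped shut. Do not force the stud, and leave the other things on the bench where they are.

Things in the scene. Friction and masses are not known exactly. Their poses are not given: they have to be found in the camera images.
- fixture: Black board test fixture, a fixed box 240 (x) x 190 (y) mm, deck 80 mm above the bench. Origin: centre of its underside, on the bench; z up; its -x side (readout window, terminals) faces the robot. 'Fixture x, y, z' below are its own axes.
- hinge_line (a point): Middle of the plate's hinge line, fixed to the fixture at fixture (85, 0, 100) mm, axes as the fixture's. The line runs along fixture y, on the side away from the robot, through the middle of the plate's thickness.
- plate (a joint): Opening angle of the hold-down plate, rad: 0 shut (reaching from the hinge towards the robot, upper face 104 mm above the bench), 1.4 fully open; starts 0.8 to 1.25. Opening lifts the free edge. A stiff friction hinge holds it at any angle; up to 4 N at the free edge moves it. Over its last 0.03 rad it presses the board on a sprung nest (3 to 6 N more at the stud) and may lift again until locked.
- plate_edge (a point): Middle of the plate's free edge, on its outer (upper) face, 170 mm from the hinge line; axes as the fixture's when shut. The plate is an aluminium frame 140 mm wide (y) and 8 mm thick with a clear window, solid within 30 mm of its side edges and 40 mm of the free edge.
- wing (a joint): Turning angle of the stud's wing head, rad, growing clockwise seen from above: 0 with the wing along fixture x; starts within 0.4 of that. Light friction (0.03 N m) holds it. The cross-pin is parallel to the wing. Locked, it reads the slot's angle plus about 1.57.
- wing_top (a point): Centre of the wing head's flat top, on the stud's axis, 150 mm from the hinge. The wing is a dark steel bar 38 (its x) x 9 (y) x 20 mm high, on a 10 mm stem over a bushing 24 mm wide that reaches 109 mm above the bench. Plate shut, the top is 144 mm above the bench at rest, 142 with the pin on the receptacle's face, under 133 with the pin clear below the ridge, 130.5 on the floor, 135 locked.
- crosspin: Steel cross-pin at the stud's foot, under the plate: 20 mm long (x), 4 mm thick; origin its middle, 52 mm below wing_top. A spring pushes the stud up out of the plate: 3 N at rest plus 0.6 N per mm, about 10 N pushed in. More than 35 N on the pin counts as forcing it.
- slot_place (a point): Where the pin goes in: centre of the face of a round steel receptacle, 35 mm across, standing 8 mm out of the deck under the stud. Axes as the fixture's, NOT the slot's: the slot (5.8 x 22 mm) lies along fixture x turned up to 0.4 rad either way, unknown, and the face is up to 0.5 mm higher or lower. The pin drops in only within about 0.1 rad of the slot, else it lands on the face.
- receptacle_floor (a point): Floor of the receptacle, 11.5 mm below its face; axes as the fixture's. Inside: the face is 3 mm thick, then a ridge 2 mm high to pass under while turning. Full-depth stops allow only a clockwise turn (from above) of 90 degrees, with about 5 degrees play at each end. At the far stop the notch, 2 mm higher than the ridge, takes the pin when the stud is let go.
- board: Green circuit board 72 x 92 x 3 mm lying in the fixture's sprung nest under the plate, to stay there. Origin: centre of its underside, 87.5 mm above the bench, 85.5 when the plate presses it.
- tray: White foam tray 200 x 250 x 45 mm with boards standing in it to 62 mm, left (+y) of the fixture; bystander. Origin: centre of its underside.
- meter: Grey hand meter 150 x 75 x 40 mm, right (-y) of the fixture; bystander. Origin: centre of its underside.
- screwdriver: Black-handled screwdriver lying on the bench right of the meter; bystander. Origin: under its middle.
Not all that is in view belongs to the job. There is more than one size of the board; the job needs the middle-sized.

How it is judged (in metres and radians):
On the way, in this order (a step that is already met when the one before it is completed fails the run):
1. the hold-down plate is swung down on the board (within 0.07 rad of shut) (value of joint plate below 0.07 rad), for 0.2 s.
2. the stud is pushed in through the slot until its pin is under the ridge (z of wing_top in the frame of fixture below 0.1345 m and value of joint plate below 0.03 rad), for 0.1 s.
At the end, for the whole second after the job is handed in: plate shut within 0.015 rad; wing at rest between 1.0 and 2.2 rad; the stud, let go, is held by the notch with the wing top 134.0 to 137.5 mm above the bench; the board still in its nest (moved under 8 mm) and pressed below 86.6 mm; bystanders within 30 mm of their places (value of joint plate below 0.015 rad and value of joint wing between 1 and 2.2 rad and z of wing_top in the frame of fixture between 0.134 and 0.1375 m and velocity of joint wing between -0.1 and 0.1 rad/s and z of board in the frame of fixture below 0.0866 m and distance of board from where it was at the start of the episode below 0.008 m); the robot touches nothing.
It fails at once if the cross-pin is forced: more than 35 N on it (contact force between crosspin and anything else above 35 N).
It fails at once if a bystander is moved by more than 30 mm (distance of any of tray, meter, screwdriver from where it was at the start of the episode above 0.03 m).
It also fails if it takes over 72 s, if anything falls off the work surface, if the arm or the gripper's body presses on something with over 40 N, if the wrist force passes 120 N, or if a joint passes its speed limit or range.

ROBOT

A 6-joint arm with a two-finger parallel gripper is mounted at the origin on the work surface. World frame = base frame: x ahead of the robot, y to its left, z up, the work surface at z = 0. Lengths are in mm, angles in rad, forces in N, time in s.
With the tool pointing down it reaches from about 300 to 775 mm from the base axis. Payload 14.6 kg.
Tool frame: the origin (TCP) lies on the centre line of the jaws, within the pads' length; the fingertips stand 17 mm ahead of it and the grasp point (between the pads) lies 2 mm behind it; x points along the fingers, z is the direction in which the jaws open and shut, and the axes are right-handed (so a half turn about x gives the same grasp; the last joint's range is limited). The gripper opens to 85 mm and grips with 20 to 120 N. Pads are 22 mm wide; open, the fingers measure 114 mm over their backs; the gripper's body (76 mm by 85 mm) begins 54 mm behind the grasp point. The pads swing forward as they close: fully open they stand 13 mm farther back than shut.
Start: joints at [1.132, 0.3, 1.521, -0, 1.321, -0.067], TCP at [199.808, 512.412, 248.281] pointing down, gripper open.
Joint ranges: [-3.03, 3.03], [-0.79, 2.21], [0.23, 2.52], [-1.04, 4.18], [0, 3.07], [-2.55, 2.55]. Speed limits (rad/s): [2.22, 2.22, 2.57, 3.14, 3.14, 3.14].

INTERFACE

Orientations are given as a unit quaternion [w, x, y, z].
In Python, from bench import sensors, optics, order gives the robot as it stands.
- The arm moves only by the tool play_rows, never from a script. Its argument "commands" is a list of rows, each an object with "grip": the gripper's target within -1 to 1 (shut at 1, half-way at 0, fully open at -1); "delta_pos": the shift along the tool's x, y, z in cm, a list of three; "twist": the turn about the tool's x in rad. In form: [{"grip": grip, "delta_pos": [x, y, z], "twist": twist}, ...]. A call has 1 to 20 rows; each row shifts and turns the pose as measured when the row begins, along the tool's axes as they then stand; what a row does not reach is not made up. A row lasts 1/10 s, in which the tool goes at most 50 mm and 8.59 degrees, less where a joint would pass 70% of its speed; a pose out of reach is approached as far as the arm can. A call is refused whole if a number of a shift passes 5 or a number of a turn 0.15, either way. A call with a gripper value outside its range is refused whole. The fingers move at their own pace and stop on an object; "force" is the grip in N (left out, the last holds). Time passes only in rows, so rows that do not move let the fingers close. It gives the time, the measured TCP pose, the force and the opening at its end, in the units of the state.
- sensors.observe(): the state, without advancing time (a new reading comes with each control period).
- optics.snapshot(name): name is "side" or "top" or "wrist"; returns (picture, depth): 480x640x3 uint8, red, green, blue; 480x640 float32, mm along the optical axis (not along the pixel's ray), 0 where there is no reading.
- optics.calibration(name): a dict with "vfov" (degrees; the focal length in pixels is half the picture's height over the tangent of half this angle, whatever the lens; pixels are square), "cx", "cy" (the principal point, pixels), "origin" and "attitude" of the camera in the world. Camera axes: x right, y down, z forward; pixel columns grow to the right and rows downward; lengths in mm; the calibration is good to about 2 mm. A picture is of the moment at which its call begins: read the wrist's pose just before it. calibration takes no time and is no camera call; for the wrist camera it gives the pose at the moment of the call.
- order.hand_in(): hands the job in, once; it reports no verdict.
The state is a dict: "t": time; "joint_pos": joint angles; "joint_velocities": joint speeds; "joint_efforts": joint torques, N m; "eef_pos": TCP position; "ee_rot": TCP orientation; "force": force on the tool from outside, world axes, zero at the start; "wrist_torque": the same for the moment, N m; "width": finger opening in mm.
Only numpy, scipy, OpenCV 4.12 (cv2) and the standard library are available. Lean on these libraries where they do the work, as an engineer would, in place of code of your own. Each camera call takes 0.05 s, during which the arm holds its last target.

## Working session

There is one attempt and no reset: what is moved stays moved. The work goes in short steps, Python scripts to look and compute and a tool call to move; the robot and the scene stay as the last step left them, time stands still between calls to the robot, and variables do not carry over. Pictures are saved under pics/ and viewed, and the job is handed in when it is done.

Besides the shell and the picture viewer there is one more tool, called after "Call:" as name(argument=value, ...), one argument or row to a line, values as JSON. play_rows: Moves the arm, as the interface text tells. Its arguments: {"type":"object","properties":{"commands":{"type":"array"},"force":{"type":"number"}},"required":["commands"]}

```bash
mkdir -p pics; ls; cat > h.py <<'E'
import numpy as np, cv2
from bench import sensors, optics, order
from scipy.spatial.transform import Rotation as R
def snap(n,f):
    c=optics.calibration(n); p,d=optics.snapshot(n)
    cv2.imwrite(f'pics/{f}.png',cv2.cvtColor(p,cv2.COLOR_RGB2BGR)); np.savez(f'pics/{f}.npz',d=d,c=np.array(c,dtype=object)); return p,d,c
def rot(c):
    a=np.array(c['attitude'],float)
    return a if a.shape==(3,3) else R.from_quat(a[[1,2,3,0]]).as_matrix()
def load(f):
    z=np.load(f'pics/{f}.npz',allow_pickle=True); return z['d'],z['c'].item()
def px(f,u,v,dep=None):
    d,c=load(f); fl=240/np.tan(np.radians(c['vfov'])/2)
    z=d[int(v),int(u)] if dep is None else dep
    return rot(c)@np.array([(u-c['cx'])/fl*z,(v-c['cy'])/fl*z,z])+np.array(c['origin'])
def cloud(f):
    d,c=load(f); fl=240/np.tan(np.radians(c['vfov'])/2)
    v,u=np.mgrid[:480,:640]
    P=np.stack([(u-c['cx'])/fl*d,(v-c['cy'])/fl*d,d],-1)
    return P@rot(c).T+np.array(c['origin'])
E
python3 - <<'E'
from h import *
for n in ['side','top','wrist']:
    p,d,c=snap(n,n+'0'); print(n,c)
print(sensors.observe())
E
```

```text
pics
side {'vfov': 44.63620682504862, 'cx': 318.30325960582934, 'cy': 242.9527548815887, 'origin': array([  373.47962864, -1092.30188753,   841.4440676 ]), 'attitude': array([-0.47903718,  0.87065026, -0.09790587,  0.05390692])}
top {'vfov': 50.10958542519938, 'cx': 319.1456037255049, 'cy': 236.87072762338946, 'origin': array([ 471.50731464,   21.02025244, 1271.24654391]), 'attitude': array([-0.05433565,  0.70999829, -0.70064717,  0.04520616])}
wrist {'vfov': 63.386271494860836, 'cx': 318.73754183682684, 'cy': 237.155340125025, 'origin': array([134.66325117, 537.64908682, 374.12509612]), 'attitude': array([0.11459868, 0.81758399, 0.55899632, 0.07711464])}
{'t': 0.15, 'joint_pos': array([ 1.13243652e+00,  3.00332090e-01,  1.52142229e+00, -2.59211455e-05,
        1.32071461e+00, -6.65760839e-02]), 'joint_velocities': array([ 9.41805199e-06, -1.60214202e-03, -2.91471398e-03,  2.21382989e-04,
       -2.12294201e-03,  5.33216380e-04]), 'joint_efforts': array([ 2.23711075e-03, -5.43665814e+01, -3.61884964e+01, -5.60097794e-05,
        3.18324186e-03, -2.82430693e-05]), 'eef_pos': array([199.7301487 , 512.27997475, 247.86474495]), 'ee_rot': array([ 0.58353376, -0.39914125,  0.58405847,  0.39881113]), 'force': array([-0.64542049,  0.51356467,  0.25438307]), 'wrist_torque': array([0.02553564, 0.01324051, 0.01601836]), 'width': 85.68094835954166}
```

View pics/top0.png

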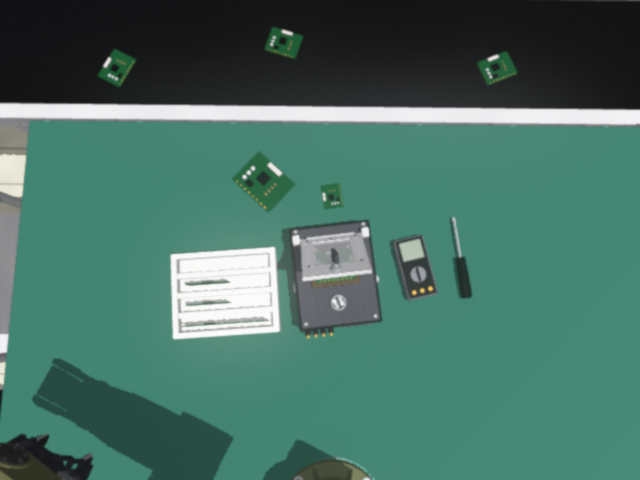

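View pics/side0.png

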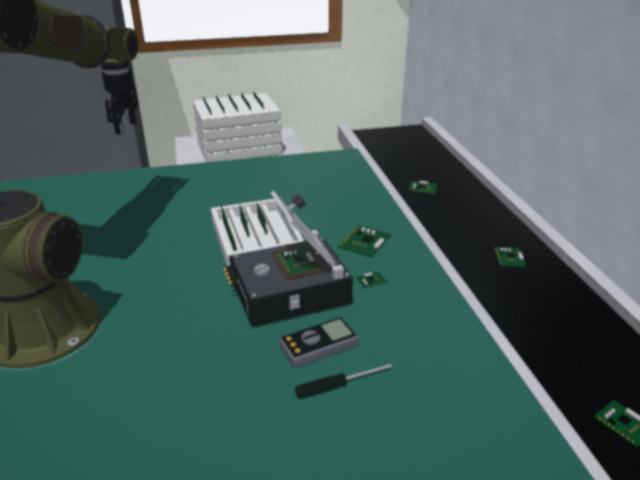

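View pics/wrist0.png

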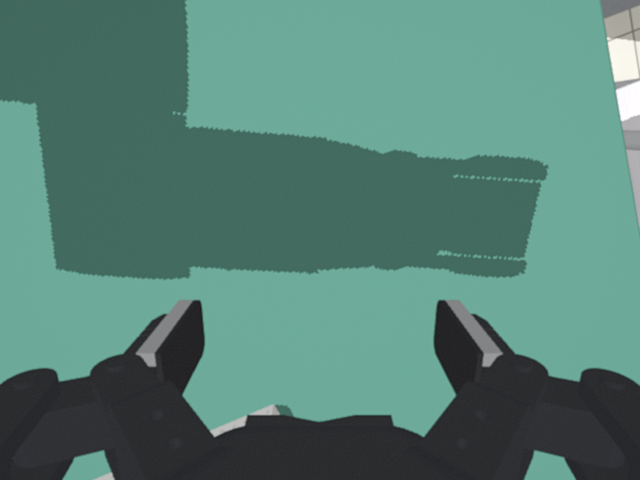

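The top view shows the fixture with corners near (291,229), (369,221), (381,320) and (302,329). The receptacle is at (338,303) and the plate is standing open with the wing at (335,257). I'll measure from an enlarged crop.

```bash
python3 - <<'E'
from h import *
im=cv2.imread('pics/top0.png')[210:340,270:400]
cv2.imwrite('pics/top0c.png',cv2.resize(im,None,fx=4.6,fy=4.6,interpolation=cv2.INTER_CUBIC))
im=cv2.imread('pics/side0.png')[180:330,200:370]
cv2.imwrite('pics/side0c.png',cv2.resize(im,None,fx=4,fy=4,interpolation=cv2.INTER_CUBIC))
P=cloud('top0')
c=optics.calibration('top')
m=(P[...,2]>76)&(P[...,2]<84)&(P[...,0]>250)&(P[...,1]>-160)&(P[...,1]<160)
Q=P[m]; print(len(Q),Q.mean(0),Q[:,2].std())
r=cv2.minAreaRect(Q[:,:2].astype(np.float32)); print(r, cv2.boxPoints(r))
for u,v in [(338,303),(335,257),(335,250),(303,283),(368,275),(345,340)]: print(u,v,px('top0',u,v).round(1))
E
```

```text
4378 [526.16937716  -2.05373693  80.12394391] 1.936599493935272
((554.3870849609375, -0.16202545166015625), (239.46771240234375, 189.5420379638672), 7.428431987762451) [[ 423.4054    78.33348]
 [ 447.9109  -109.61775]
 [ 685.3688   -78.65753]
 [ 660.8633   109.2937 ]]
338 303 [487.2  -7.9  82. ]
335 257 [574.7   3.3 263.5]
335 250 [590.1   3.2 250.1]
303 283 [532.2  73.6  77.7]
368 275 [552.5 -76.7  81.3]
345 340 [399.4 -27.7  -0. ]
```

View pics/top0c.png

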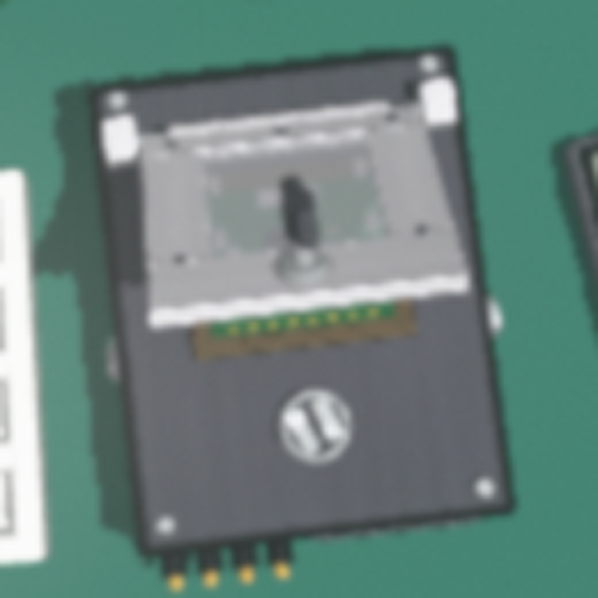

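View pics/side0c.png

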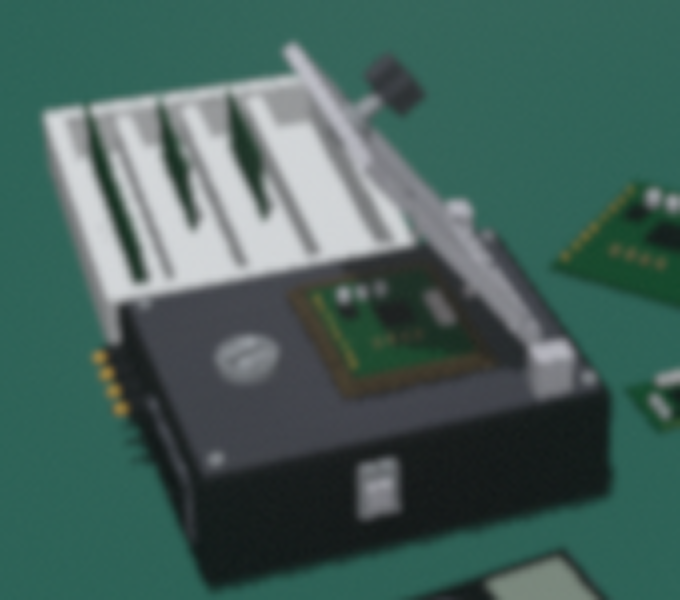

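```bash
python3 - <<'E'
from h import *
s=sensors.observe(); q=s['ee_rot']; T=R.from_quat(q[[1,2,3,0]]).as_matrix(); print(T.round(3))
c=optics.calibration('wrist'); C=rot(c)
print('cam in tool',T.T@(np.array(c['origin'])-s['eef_pos'])); print((T.T@C).round(3))
# plate fit
P=cloud('top0').reshape(-1,3); yaw=np.radians(7.43); f=np.array([554.4,-.2,0])
F=(P-f)@np.array([[np.cos(yaw),-np.sin(yaw),0],[np.sin(yaw),np.cos(yaw),0],[0,0,1]])
m=(F[:,2]>125)&(F[:,2]<330)&(abs(F[:,0])<120)&(abs(F[:,1])<90)
G=F[m];print(len(G))
e=G[(abs(G[:,1])>42)]
print(e[np.argsort(e[:,0])][::12].round(0))
w=G[(abs(G[:,1])<25)]; print(w[np.argsort(-w[:,2])][:20].round(0))
E
```

```text
[[-0.    -0.932  0.363]
 [-0.001  0.363  0.932]
 [-1.     0.    -0.001]]
cam in tool [-1.26338134e+02  6.98410628e+01 -1.00312120e-01]
[[ 0.001 -0.274  0.962]
 [ 0.    -0.962 -0.274]
 [ 1.     0.    -0.001]]
2364
[[-16. -56. 239.]
 [-15. -48. 239.]
 [-14.  63. 239.]
 [-14. -52. 238.]
 [-13.  43. 242.]
 [-12.  67. 239.]
 [-11. -65. 240.]
 [-10. -43. 236.]
 [ -9.  54. 241.]
 [ -8. -43. 236.]
 [ -8.  69. 238.]
 [ -6. -61. 236.]
 [ -6. -58. 233.]
 [ -5. -48. 234.]
 [ -4.  48. 233.]
 [ -2. -64. 233.]
 [ -1. -59. 228.]
 [ -0.  56. 229.]
 [  1.  46. 228.]
 [  2.  52. 224.]
 [  3.  43. 225.]
 [  4.  68. 221.]
 [  5.  43. 223.]
 [  6. -58. 217.]
 [  7. -48. 218.]
 [  8.  66. 217.]
 [  9. -69. 215.]
 [ 10. -61. 216.]
 [ 11.  70. 212.]
 [ 12. -47. 211.]
 [ 13.  51. 210.]
 [ 14. -66. 210.]
 [ 15.  65. 206.]
 [ 16. -69. 207.]
 [ 17.  48. 208.]
 [ 18. -57. 200.]
 [ 19.  44. 201.]
 [ 20. -60. 195.]
 [ 22. -47. 199.]
 [ 23. -43. 194.]
 [ 24. -69. 194.]
 [ 25. -44. 192.]
 [ 26.  58. 192.]
 [ 27.  48. 192.]
 [ 28. -55. 186.]
 [ 30.  65. 187.]
 [ 31.  54. 185.]
 [ 32.  64. 185.]
 [ 33. -58. 181.]
 [ 34
[... 214 characters left out ...]
49.  55. 160.]
 [ 50.  66. 157.]
 [ 51.  55. 156.]
 [ 52.  65. 156.]
 [ 54.  50. 150.]
 [ 55.  61. 146.]
 [ 56.  70. 148.]
 [ 57.  61. 147.]
 [ 59.  50. 145.]
 [ 60.  61. 146.]
 [ 61.  52. 143.]
 [ 63. -58. 136.]
 [ 64.  47. 136.]
 [ 65. -59. 133.]
 [ 67.  65. 132.]
 [ 68. -59. 131.]
 [ 69. -69. 129.]
 [ 71.  56. 127.]
 [ 74.  62. 126.]]
[[ 20.  -1. 266.]
 [ 24.  -4. 264.]
 [ 18.  -5. 264.]
 [ 21.   1. 263.]
 [ 24.  -6. 263.]
 [ 24.  -2. 263.]
 [ 20.  -5. 262.]
 [ 22.  -1. 262.]
 [ 18.  -3. 262.]
 [ 22.  -3. 262.]
 [ 23.   2. 261.]
 [ 19.  -1. 261.]
 [ 25.   0. 260.]
 [ 16.  -3. 260.]
 [ 11.  -0. 260.]
 [ 19.   1. 260.]
 [ 27.  -2. 260.]
 [ 15.  -3. 260.]
 [ 22.  -5. 259.]
 [ 21.  -3. 259.]]
```

Call:
play_rows(
  commands=[
    {"grip":-1,"delta_pos":[0,0,0],"twist":-0.125},
    {"grip":-1,"delta_pos":[0,0,0],"twist":-0.125},
    {"grip":-1,"delta_pos":[0,0,0],"twist":-0.125},
    {"grip":-1,"delta_pos":[0,0,0],"twist":-0.125},
    {"grip":-1,"delta_pos":[0,-1.5,-3.95],"twist":0},
    {"grip":-1,"delta_pos":[0,-1.5,-3.95],"twist":0},
    {"grip":-1,"delta_pos":[0,-1.5,-3.95],"twist":0},
    {"grip":-1,"delta_pos":[0,-1.5,-3.95],"twist":0},
    {"grip":-1,"delta_pos":[0,-1.5,-3.95],"twist":0},
    {"grip":-1,"delta_pos":[0,-1.5,-3.95],"twist":0},
    {"grip":-1,"delta_pos":[0,-1.5,-3.95],"twist":0},
    {"grip":-1,"delta_pos":[0,-1.5,-3.95],"twist":0},
    {"grip":-1,"delta_pos":[0,-1.5,-3.95],"twist":0},
    {"grip":-1,"delta_pos":[0,-1.5,-3.95],"twist":0},
  ],
)

```text
t: 1.55
eef_pos: [410.6, 132.4, 245.9]
ee_rot: [-0.457, 0.538, -0.461, -0.537]
force: [0.6, 1.0, -0.5]
width: 85.5
```

```bash
cat >> h.py <<'E'
FX=[554.4,-0.2]; YAW=np.radians(7.43)
def tofix(p,fx=None,yaw=None):
    fx=fx or FX; yaw=YAW if yaw is None else yaw
    d=np.array(p,float)-np.array([*fx,0]); c,s=np.cos(yaw),np.sin(yaw)
    return np.stack([d[...,0]*c+d[...,1]*s,-d[...,0]*s+d[...,1]*c,d[...,2]],-1)
def st(target_fix=None):
    s=sensors.observe(); q=s['ee_rot']; T=R.from_quat(q[[1,2,3,0]]).as_matrix()
    print('t',round(s['t'],2),'tcp',s['eef_pos'].round(1),'fix',tofix(s['eef_pos']).round(1),'zyaw-rel',round(np.degrees(np.arctan2(T[1,2],T[0,2]))-90-np.degrees(YAW),2),'x',T[:,0].round(3),'F',s['force'].round(1),'M',s['wrist_torque'].round(2),'w',round(s['width'],1),'q6',round(s['joint_pos'][5],2))
    if target_fix is not None:
        c,sn=np.cos(YAW),np.sin(YAW); t=np.array(target_fix,float)
        W=np.array([FX[0]+c*t[0]-sn*t[1],FX[1]+sn*t[0]+c*t[1],t[2]])
        print('need tool shift cm',(T.T@(W-s['eef_pos'])/10).round(2))
    return s,T
E
python3 -c "
from h import *
st([-75,0,200])"
```

```text
t 1.55 tcp [410.6 132.4 245.9] fix [-125.5  150.1  245.9] zyaw-rel 1.6 x [-0.003 -0.005 -1.   ] F [ 0.6  1.  -0.5] M [ 0.05 -0.01  0.01] w 85.5 q6 -1.5
need tool shift cm [  4.63  -4.64 -15.13]
```

Call:
play_rows(
  commands=[
    {"grip":-1,"delta_pos":[0.7,-0.8,-3.0],"twist":0.03},
    {"grip":-1,"delta_pos":[0.9,-0.9,-3.0],"twist":0},
    {"grip":-1,"delta_pos":[0.9,-0.9,-3.0],"twist":0},
    {"grip":-1,"delta_pos":[0.9,-0.9,-3.0],"twist":0},
    {"grip":-1,"delta_pos":[0.9,-0.9,-3.0],"twist":0},
    {"grip":-1,"delta_pos":[0.4,-0.4,-1.0],"twist":0},
    {"grip":-1,"delta_pos":[0,0,0],"twist":0},
  ],
)

```text
t: 2.25
eef_pos: [481.9, -31.1, 197.1]
ee_rot: [-0.467, 0.529, -0.471, -0.529]
force: [0.2, -0.0, 0.1]
width: 85.6
```

```bash
python3 -c "
from h import *
st([-75,0,200])
snap('wrist','w1')
"
```

```text
t 2.25 tcp [481.9 -31.1 197.1] fix [-75.9 -21.2 197.1] zyaw-rel -0.55 x [-0.003 -0.004 -1.   ] F [ 0.2 -0.   0.1] M [ 0.04 -0.02  0.01] w 85.6 q6 -1.83
need tool shift cm [-0.3  -0.07  2.12]
```

View pics/w1.png

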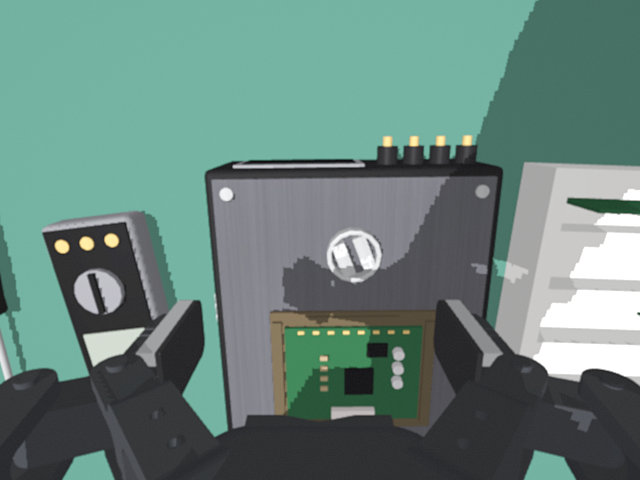

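```bash
python3 - <<'E'
from h import *
im=cv2.imread('pics/w1.png')[220:290,315:395]
cv2.imwrite('pics/w1c.png',cv2.resize(im,None,fx=8,fy=8,interpolation=cv2.INTER_CUBIC))
for u,v in [(354,255),(226,194),(482,191),(210,172),(498,170)]: p=px('w1',u,v); print(u,v,p.round(1),tofix(p).round(1))
E
```

```text
354 255 [489.7  -7.3  81.2] [-65.    1.3  81.2]
226 194 [459.2 -92.6  83.1] [-106.4  -79.3   83.1]
482 191 [438.1  65.3  83. ] [-106.8   80.    83. ]
210 172 [ 447.5 -104.6   77.5] [-119.5  -89.7   77.5]
498 170 [424.5  74.   78.7] [-119.2   90.3   78.7]
```

View pics/w1c.png

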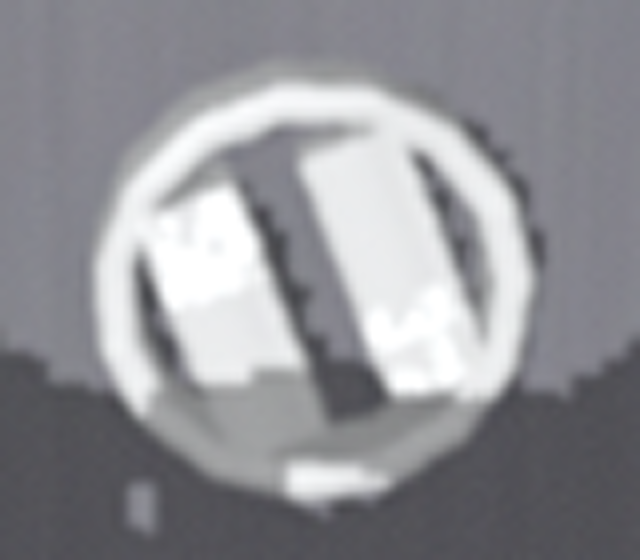

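```bash
python3 - <<'E'
from h import *
d,c=load('w1'); fl=240/np.tan(np.radians(c['vfov'])/2)
def pl(u,v,z):
    r=rot(c)@np.array([(u-c['cx'])/fl,(v-c['cy'])/fl,1]); o=np.array(c['origin']); return tofix(o+r*(z-o[2])/r[2])
for z in (88,):
  for a,b in [((240,182),(328,420)),((300,165),(388,400)),((405,145),(488,365))]:
    A=pl(315+a[0]/8,220+a[1]/8,z);B=pl(315+b[0]/8,220+b[1]/8,z)
    D=B-A; print(A.round(1),B.round(1),'ccw angle of slot vs fx',np.arctan2(D[1],D[0]))
print(pl(354.3,256,88))
E
```

```text
[-75.5  -5.1  88. ] [-55.4   2.2  88. ] ccw angle of slot vs fx 0.34749431199049646
[-76.9  -0.4  88. ] [-57.1   7.   88. ] ccw angle of slot vs fx 0.3564680053216806
[-78.4   7.8  88. ] [-60.   14.9  88. ] ccw angle of slot vs fx 0.36723867946011235
[-66.63316989   0.89282564  88.        ]
```

Call:
play_rows(
  commands=[
    {"grip":-1,"delta_pos":[-3.4,0,0.5],"twist":-0.01},
    {"grip":-1,"delta_pos":[-3.4,0,0.5],"twist":0},
    {"grip":-1,"delta_pos":[-3.4,0,0.5],"twist":0},
    {"grip":-1,"delta_pos":[-3.4,0,0.5],"twist":0},
    {"grip":-1,"delta_pos":[0,-3.4,0],"twist":0},
    {"grip":-1,"delta_pos":[0,-3.4,0],"twist":0},
    {"grip":-1,"delta_pos":[0,-3.4,0],"twist":0},
    {"grip":-1,"delta_pos":[0,-2.2,0],"twist":0},
    {"grip":-1,"delta_pos":[0,0,0],"twist":0},
  ],
)

```text
t: 3.2
eef_pos: [601.6, 20.8, 344.5]
ee_rot: [-0.463, 0.536, -0.463, -0.533]
force: [-0.7, -0.0, -0.4]
width: 85.9
```

```bash
python3 -c "
from h import *
st([50,0,230])
snap('wrist','w2')
snap('side','s2')
"
```

```text
t 3.2 tcp [601.6  20.8 344.5] fix [ 49.5  14.7 344.5] zyaw-rel 0.7 x [ 0.003 -0.003 -1.   ] F [-0.7 -0.  -0.4] M [ 0.02 -0.    0.05] w 85.9 q6 -1.74
need tool shift cm [11.45 -0.   -1.43]
```

View pics/w2.png

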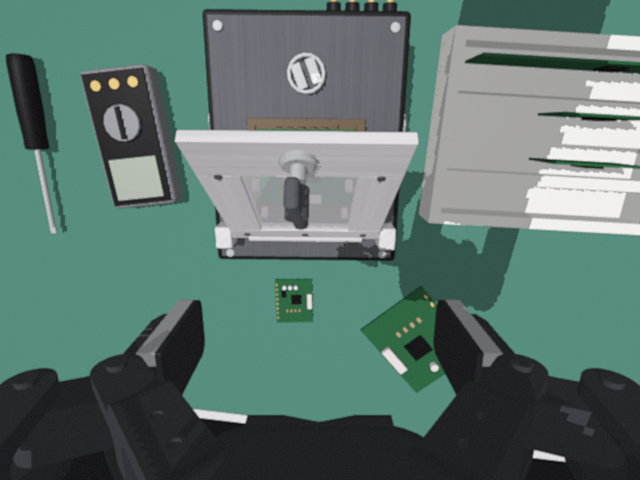

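View pics/s2.png

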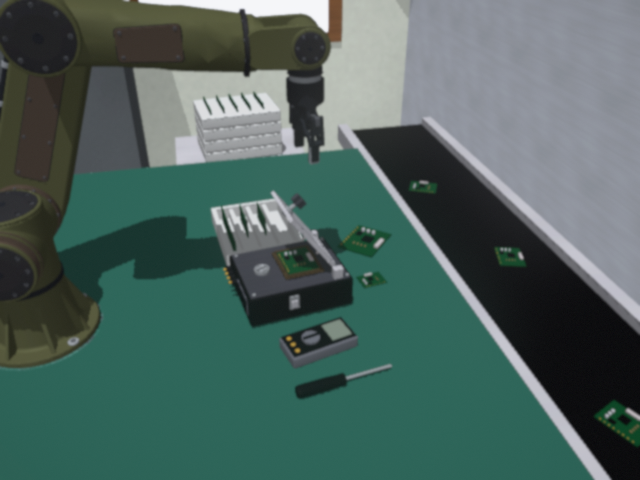

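Wrist view: the wing is at (297,190) on the open plate, and the fingers straddle it further back. I'll go down behind the plate and then feel toward it.

Call:
play_rows(
  commands=[
    {"grip":-1,"delta_pos":[3.0,0,-0.7],"twist":0.012},
    {"grip":-1,"delta_pos":[3.0,0,-0.7],"twist":0},
    {"grip":-1,"delta_pos":[3.0,0,0],"twist":0},
    {"grip":-1,"delta_pos":[2.3,0,0],"twist":0},
    {"grip":-1,"delta_pos":[0,0,0],"twist":0},
  ],
)

```text
t: 3.8
eef_pos: [597.9, 7.9, 232.9]
ee_rot: [-0.467, 0.535, -0.465, -0.529]
force: [-0.1, -0.3, -0.5]
width: 85.5
```

```bash
python3 -c "
from h import *
st([18,0,226])
"
```

```text
t 3.8 tcp [597.9   7.9 232.9] fix [ 44.2   2.5 232.9] zyaw-rel 0.09 x [ 0.009 -0.003 -1.   ] F [-0.1 -0.3 -0.5] M [-0.03 -0.03  0.02] w 85.5 q6 -1.75
need tool shift cm [ 0.67  2.63 -0.24]
```

Call:
play_rows(
  commands=[
    {"grip":-1,"delta_pos":[0.3,1.3,-0.1],"twist":0},
    {"grip":-1,"delta_pos":[0.3,1.3,-0.1],"twist":0},
    {"grip":-1,"delta_pos":[0.6,1.1,0],"twist":0},
    {"grip":-1,"delta_pos":[0.9,1.1,0],"twist":0},
    {"grip":-1,"delta_pos":[0,0,0],"twist":0},
  ],
)

```text
t: 4.3
eef_pos: [547.9, 0.8, 219.8]
ee_rot: [-0.469, 0.538, -0.462, -0.526]
force: [-0.4, -0.0, -0.0]
width: 85.4
```

```bash
python3 -c "
from h import *
st()
snap('side','s3')
im=cv2.imread('pics/s3.png')[100:340,180:400]
cv2.imwrite('pics/s3c.png',cv2.resize(im,None,fx=2.5,fy=2.5,interpolation=cv2.INTER_CUBIC))
"
```

```text
t 4.3 tcp [547.9   0.8 219.8] fix [ -6.3   1.8 219.8] zyaw-rel 0.16 x [ 0.018 -0.003 -1.   ] F [-0.4 -0.  -0. ] M [ 0.04  0.04 -0.06] w 85.4 q6 -1.77
```

View pics/s3c.png

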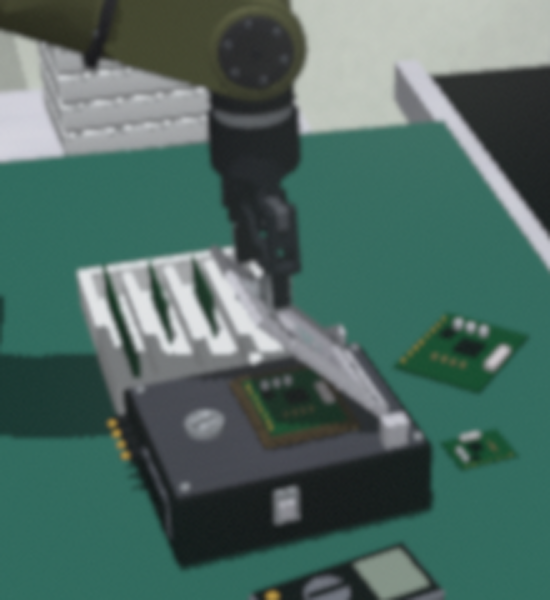

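Call:
play_rows(
  commands=[
    {"grip":-1,"delta_pos":[1.1,0.9,-0.1],"twist":0},
    {"grip":-1,"delta_pos":[1.1,0.8,-0.1],"twist":0},
    {"grip":-1,"delta_pos":[1.2,0.7,0],"twist":0},
    {"grip":-1,"delta_pos":[1.3,0.6,0],"twist":0},
    {"grip":-1,"delta_pos":[0,0,0],"twist":0},
  ],
)

```text
t: 4.85
eef_pos: [523.2, -4.6, 179.9]
ee_rot: [-0.472, 0.541, -0.459, -0.523]
force: [0.4, -0.3, -0.4]
width: 85.1
```

```bash
python3 -c "
from h import *
st()
snap('side','s4')
im=cv2.imread('pics/s4.png')[100:340,180:400]
cv2.imwrite('pics/s4c.png',cv2.resize(im,None,fx=2.5,fy=2.5,interpolation=cv2.INTER_CUBIC))
"
```

```text
t 4.85 tcp [523.2  -4.6 179.9] fix [-31.5  -0.3 179.9] zyaw-rel 0.2 x [ 0.031 -0.004 -0.999] F [ 0.4 -0.3 -0.4] M [-0.01  0.05 -0.01] w 85.1 q6 -1.78
```

View pics/s4c.png

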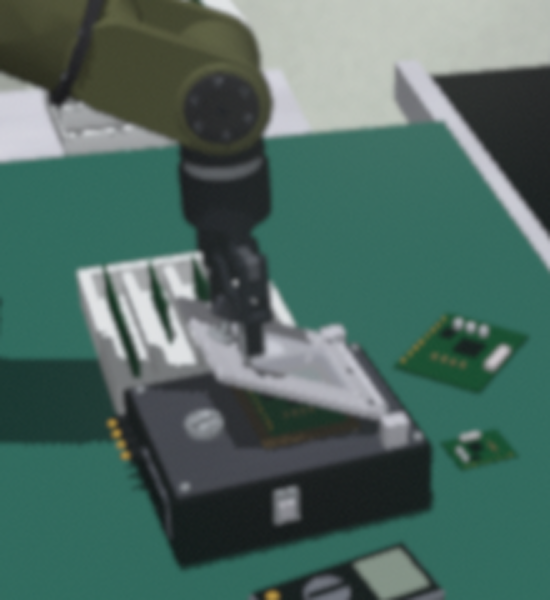

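Call:
play_rows(
  commands=[
    {"grip":-1,"delta_pos":[1.2,0.5,0],"twist":0},
    {"grip":-1,"delta_pos":[1.2,0.4,0],"twist":0},
    {"grip":-1,"delta_pos":[1.2,0.3,0],"twist":0},
    {"grip":-1,"delta_pos":[0.8,0.1,0],"twist":0},
    {"grip":-1,"delta_pos":[0,0,0],"twist":0},
  ],
)

```text
t: 5.4
eef_pos: [513.2, -6.4, 135.1]
ee_rot: [-0.473, 0.543, -0.458, -0.522]
force: [-0.7, -0.2, 0.9]
width: 85.4
```

```bash
python3 -c "
from h import *
st()
snap('side','s5')
im=cv2.imread('pics/s5.png')[100:340,180:400]
cv2.imwrite('pics/s5c.png',cv2.resize(im,None,fx=2.5,fy=2.5,interpolation=cv2.INTER_CUBIC))
"
```

```text
t 5.4 tcp [513.2  -6.4 135.1] fix [-41.7  -0.8 135.1] zyaw-rel 0.22 x [ 0.036 -0.004 -0.999] F [-0.7 -0.2  0.9] M [ 0.04 -0.01 -0.02] w 85.4 q6 -1.79
```

View pics/s5c.png

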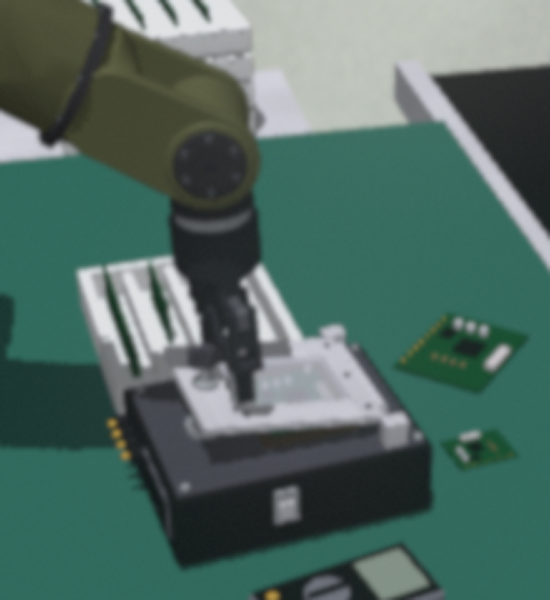

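Call:
play_rows(
  commands=[
    {"grip":-1,"delta_pos":[0.5,0,0],"twist":0},
    {"grip":-1,"delta_pos":[0.4,0,0],"twist":0},
    {"grip":-1,"delta_pos":[0,0,0],"twist":0},
  ],
)

```text
t: 5.75
eef_pos: [514.3, -6.5, 126.5]
ee_rot: [-0.473, 0.543, -0.458, -0.521]
force: [-0.9, -0.0, 0.5]
width: 85.1
```

Call:
play_rows(
  commands=[
    {"grip":-1,"delta_pos":[0.3,0,0],"twist":0},
    {"grip":-1,"delta_pos":[0.2,0,0],"twist":0},
    {"grip":-1,"delta_pos":[0,0,0],"twist":0},
  ],
)

```text
t: 6.05
eef_pos: [514.8, -6.5, 121.3]
ee_rot: [-0.473, 0.543, -0.458, -0.521]
force: [-0.5, -0.5, -0.5]
width: 85.3
```

```bash
python3 -c "
from h import *
st()
snap('wrist','w6')
"
```

```text
t 6.05 tcp [514.8  -6.5 121.3] fix [-40.1  -1.1 121.3] zyaw-rel 0.22 x [ 0.038 -0.004 -0.999] F [-0.5 -0.5 -0.5] M [ 0.02  0.09 -0.  ] w 85.3 q6 -1.79
```

View pics/w6.png

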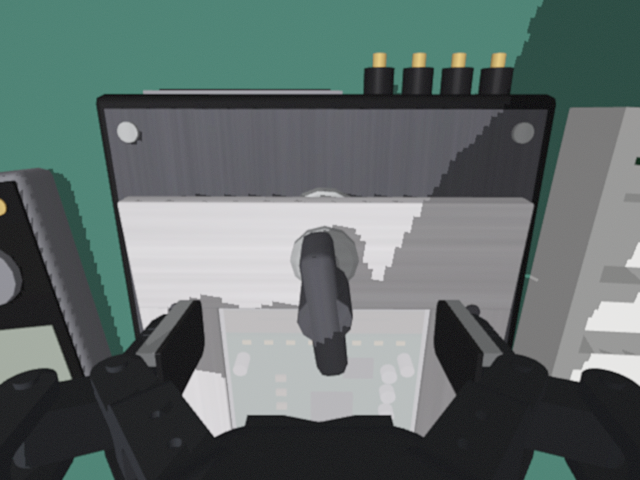

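Call:
play_rows(
  commands=[
    {"grip":-1,"delta_pos":[0.2,0,0],"twist":0},
    {"grip":-1,"delta_pos":[0.2,0,0],"twist":0},
  ],
)

```text
t: 6.3
eef_pos: [515.1, -6.5, 117.7]
ee_rot: [-0.473, 0.544, -0.457, -0.521]
force: [-1.2, -0.4, 2.5]
width: 85.3
```

Wrist view: the plate is nearly shut. The wing's top runs from about (318,235) to (327,310), close to fixture x. I'll keep pressing.

Call:
play_rows(
  commands=[
    {"grip":-1,"delta_pos":[0.2,0,0],"twist":0},
    {"grip":-1,"delta_pos":[0.2,0,0],"twist":0},
  ],
)

```text
t: 6.5
eef_pos: [515.2, -6.6, 113.5]
ee_rot: [-0.473, 0.544, -0.457, -0.521]
force: [-2.2, 0.0, 1.7]
width: 85.5
```

Call:
play_rows(
  commands=[
    {"grip":-1,"delta_pos":[0.2,0,0],"twist":0},
    {"grip":-1,"delta_pos":[0.2,0,0],"twist":0},
  ],
)

```text
t: 6.7
eef_pos: [515.2, -6.6, 109.2]
ee_rot: [-0.473, 0.544, -0.457, -0.521]
force: [-3.1, -0.5, 3.8]
width: 85.2
```

Call:
play_rows(
  commands=[
    {"grip":-1,"delta_pos":[0.1,0,0],"twist":0},
    {"grip":-1,"delta_pos":[0.1,0,0],"twist":0},
  ],
)

```text
t: 6.9
eef_pos: [515.4, -6.6, 108.0]
ee_rot: [-0.473, 0.544, -0.457, -0.521]
force: [-12.0, -0.6, 25.4]
width: 85.4
```

Call:
play_rows(
  commands=[
    {"grip":-1,"delta_pos":[0.1,0,0],"twist":0},
    {"grip":-1,"delta_pos":[0,0,0],"twist":0},
  ],
)

```text
t: 7.1
eef_pos: [515.4, -6.6, 108.6]
ee_rot: [-0.473, 0.544, -0.457, -0.521]
force: [-1.1, 0.4, 0.8]
width: 85.3
```

```bash
python3 -c "
from h import *
st()
snap('side','s7')
im=cv2.imread('pics/s7.png')[160:340,200:370]
cv2.imwrite('pics/s7c.png',cv2.resize(im,None,fx=3.3,fy=3.3,interpolation=cv2.INTER_CUBIC))
"
```

```text
t 7.1 tcp [515.4  -6.6 108.6] fix [-39.5  -1.3 108.6] zyaw-rel 0.28 x [ 0.039 -0.004 -0.999] F [-1.1  0.4  0.8] M [0.04 0.28 0.07] w 85.3 q6 -1.79
```

View pics/s7c.png

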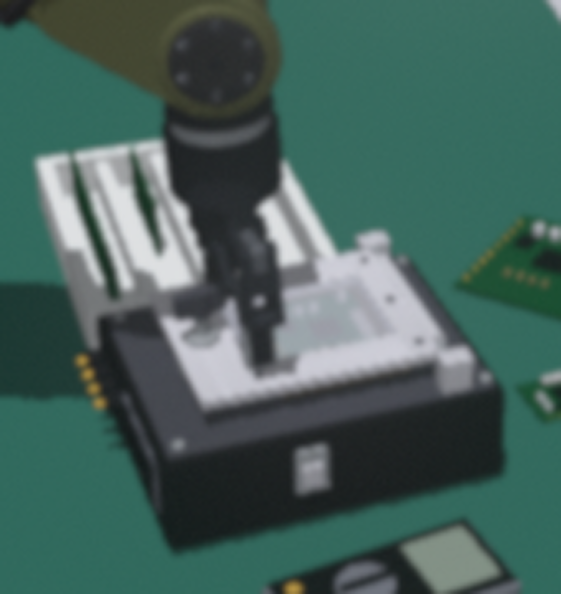

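Call:
play_rows(
  commands=[
    {"grip":-1,"delta_pos":[-3,0,0],"twist":0},
    {"grip":-1,"delta_pos":[-3,0,0],"twist":0},
    {"grip":-1,"delta_pos":[-3,0.8,0],"twist":0},
    {"grip":-1,"delta_pos":[0,0.9,0],"twist":0},
    {"grip":-1,"delta_pos":[0,0.4,0],"twist":0},
    {"grip":-1,"delta_pos":[0,0,0],"twist":0},
  ],
)

```text
t: 7.75
eef_pos: [490.3, -9.1, 198.5]
ee_rot: [-0.473, 0.543, -0.457, -0.521]
force: [0.8, 0.3, -0.8]
width: 85.5
```

```bash
python3 -c "
from h import *
st()
snap('wrist','w8')
im=cv2.imread('pics/w8.png')[180:420,180:460]
cv2.imwrite('pics/w8c.png',cv2.resize(im,None,fx=2.5,fy=2.5,interpolation=cv2.INTER_CUBIC))
"
```

```text
t 7.75 tcp [490.3  -9.1 198.5] fix [-64.8  -0.6 198.5] zyaw-rel 0.24 x [ 0.038 -0.004 -0.999] F [ 0.8  0.3 -0.8] M [ 0.03 -0.03  0.04] w 85.5 q6 -1.8
```

View pics/w8c.png

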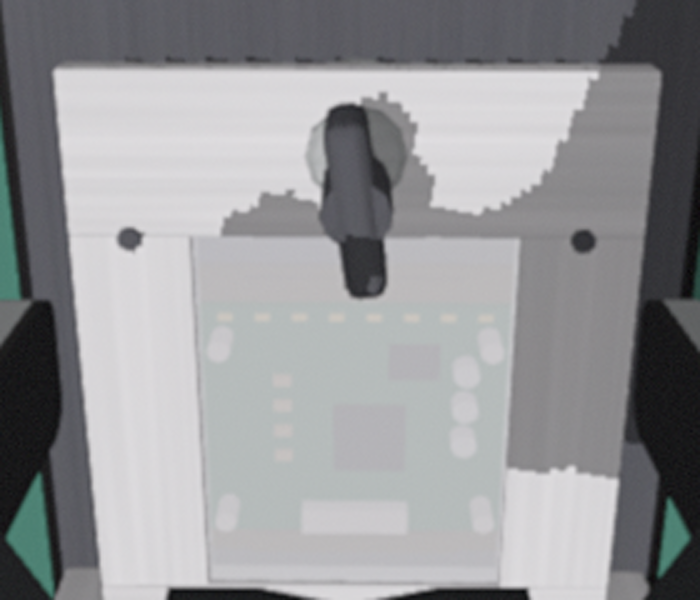

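```bash
python3 - <<'E'
from h import *
P=tofix(cloud('w8')); sub=P[180:320,290:350]
m=(P[...,2]>118)&(P[...,2]<160)&(abs(P[...,0]+65)<40)&(abs(P[...,1])<30)
v,u=np.nonzero(m); print(len(v),np.percentile(P[m][:,2],[5,25,50,75,95]))
for lo in (118,128,136,139,142):
    q=P[m&(P[...,2]>lo)]
    if len(q)<20: continue
    vx,vy,x0,y0=cv2.fitLine(q[:,:2].astype(np.float32),cv2.DIST_HUBER,0,.01,.01).ravel()
    r=cv2.minAreaRect(q[:,:2].astype(np.float32))
    print(lo,len(q),q.mean(0).round(1),'ang ccw',np.arctan2(vy*np.sign(vx),abs(vx)),r)
p=P[70+180:90+180,:]
for x,y in [(100,100),(130,330),(600,100),(590,300),(300,90),(450,215),(100,500),(580,520)]:
    print(P[int(180+y/2.5),int(180+x/2.5)].round(1))
z=P[...,2]; vis=np.clip((z-95)/60*255,0,255).astype(np.uint8)[180:420,180:460]
cv2.imwrite('pics/w8z.png',cv2.applyColorMap(cv2.resize(vis,None,fx=2.5,fy=2.5,interpolation=cv2.INTER_NEAREST),cv2.COLORMAP_JET))
E
```

```text
1681 [132.58744492 143.41150304 144.37631481 145.04345733 145.79994025]
118 1681 [-69.    0.4 143.1] ang ccw 0.1317398 ((-66.8367919921875, 0.2904176712036133), (37.30925369262695, 14.591747283935547), 18.644407272338867)
128 1665 [-69.    0.4 143.2] ang ccw 0.13319628 ((-66.8367919921875, 0.2904176712036133), (37.30925369262695, 14.591747283935547), 18.644407272338867)
136 1544 [-68.3   0.4 144.1] ang ccw 0.13172959 ((-66.68907928466797, 0.3402585983276367), (36.997459411621094, 14.591747283935547), 18.644407272338867)
139 1482 [-67.9   0.3 144.4] ang ccw 0.13515924 ((-66.6772232055664, 0.3064260482788086), (37.00245666503906, 14.522305488586426), 18.591999053955078)
142 1413 [-67.5   0.4 144.5] ang ccw 0.13749173 ((-66.74951934814453, 0.35520172119140625), (14.483964920043945, 36.85847473144531), 86.73849487304688)
[-78.7 -58.9 104.8]
[-18.3 -56.  104. ]
[-79.7  56.8 105.5]
[-27.6  59.2 103.6]
[-81.3 -12.4 104.6]
[-1.393e+02  3.000e-01  3.221e+02]
[ 31.8 -66.9 105.6]
[ 37.4  61.6 104.7]
```

View pics/w8z.png

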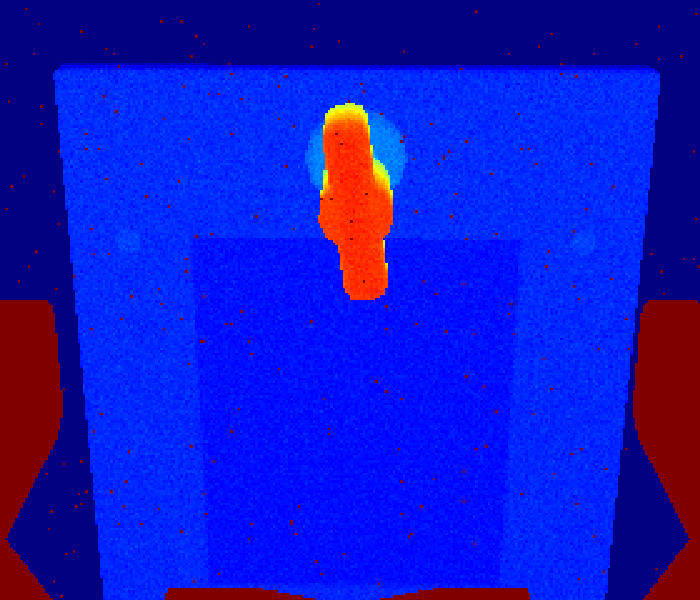

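Depth shows the plate flat at about 104.5 and the wing top at 144.5, near fixture (-66.5, 0.3). The wing points 0.135 rad ccw, and the slot is about 0.355 rad ccw. The tool is tilted 2°, so I'll check whether free moves change that.

Call:
play_rows(
  commands=[
    {"grip":-1,"delta_pos":[0,4.5,0],"twist":-0.065},
    {"grip":-1,"delta_pos":[0,0,0],"twist":-0.065},
    {"grip":-1,"delta_pos":[0,0,0],"twist":0},
  ],
)

```text
t: 8.1
eef_pos: [443.3, -15.1, 192.2]
ee_rot: [-0.434, 0.571, -0.423, -0.553]
force: [1.4, 0.3, 0.3]
width: 85.4
```

```bash
python3 -c "
from h import *
st()"
```

```text
t 8.1 tcp [443.3 -15.1 192.2] fix [-112.1   -0.4  192.2] zyaw-rel 7.92 x [ 0.03  -0.003 -1.   ] F [1.4 0.3 0.3] M [0.01 0.02 0.01] w 85.4 q6 -1.96
```

Call:
play_rows(
  commands=[
    {"grip":-1,"delta_pos":[0,-4.5,0],"twist":0},
    {"grip":-1,"delta_pos":[0,0,0],"twist":0},
    {"grip":-1,"delta_pos":[0,0,0],"twist":0},
  ],
)

```text
t: 8.4
eef_pos: [487.7, -2.7, 190.4]
ee_rot: [-0.435, 0.568, -0.426, -0.554]
force: [-0.5, 0.2, -0.2]
width: 85.4
```

```bash
python3 -c "
from h import *
st([-66,0.3,142])"
```

```text
t 8.4 tcp [487.7  -2.7 190.4] fix [-66.4   6.1 190.4] zyaw-rel 7.59 x [ 0.025 -0.003 -1.   ] F [-0.5  0.2 -0.2] M [-0.04  0.03  0.02] w 85.4 q6 -1.91
need tool shift cm [ 4.84  0.14 -0.54]
```

Call:
play_rows(
  commands=[
    {"grip":-1,"delta_pos":[0,4.5,0],"twist":0},
    {"grip":-1,"delta_pos":[0,0,0],"twist":0},
    {"grip":-1,"delta_pos":[0,0,0],"twist":0},
    {"grip":-1,"delta_pos":[0,-4.5,0],"twist":0},
    {"grip":-1,"delta_pos":[0,0,0],"twist":0},
    {"grip":-1,"delta_pos":[0,0,0],"twist":0},
    {"grip":-1,"delta_pos":[0,4.5,0],"twist":0},
    {"grip":-1,"delta_pos":[0,0,0],"twist":0},
    {"grip":-1,"delta_pos":[0,0,0],"twist":0},
    {"grip":-1,"delta_pos":[0,-4.5,0],"twist":0},
    {"grip":-1,"delta_pos":[0,0,0],"twist":0},
    {"grip":-1,"delta_pos":[0,0,0],"twist":0},
  ],
)

```text
t: 9.6
eef_pos: [486.8, -2.8, 185.7]
ee_rot: [-0.435, 0.564, -0.429, -0.554]
force: [-0.2, -0.9, 0.1]
width: 85.4
```

```bash
python3 -c "
from h import *
st([-66,0.3,142])"
```

```text
t 9.6 tcp [486.8  -2.8 185.7] fix [-67.4   6.2 185.7] zyaw-rel 7.15 x [ 0.016 -0.002 -1.   ] F [-0.2 -0.9  0.1] M [-0.    0.03 -0.  ] w 85.4 q6 -1.91
need tool shift cm [ 4.38  0.   -0.58]
```

Call:
play_rows(
  commands=[
    {"grip":-1,"delta_pos":[0,0,-0.6],"twist":-0.01},
    {"grip":-1,"delta_pos":[1.2,0,0],"twist":0},
    {"grip":-1,"delta_pos":[1.2,0,0],"twist":0},
    {"grip":-1,"delta_pos":[1.2,0,0],"twist":0},
    {"grip":0.3,"delta_pos":[0.7,0,0],"twist":0},
    {"grip":0.3,"delta_pos":[0,0,0],"twist":0},
    {"grip":0.3,"delta_pos":[0,0,0],"twist":0},
    {"grip":0.3,"delta_pos":[0,0,0],"twist":0},
  ],
)

```text
t: 10.4
eef_pos: [488.3, -9.6, 139.0]
ee_rot: [-0.433, 0.567, -0.427, -0.557]
force: [-0.5, -0.0, -0.4]
width: 30.5
```

```bash
python3 -c "
from h import *
st([-66,0.3,142])
snap('wrist','w9')"
```

```text
t 10.4 tcp [488.3  -9.6 139. ] fix [-66.8  -0.7 139. ] zyaw-rel 7.73 x [ 0.016 -0.002 -1.   ] F [-0.5 -0.  -0.4] M [-0.01  0.06  0.  ] w 30.5 q6 -1.93
need tool shift cm [-0.3  -0.1   0.09]
```

View pics/w9.png

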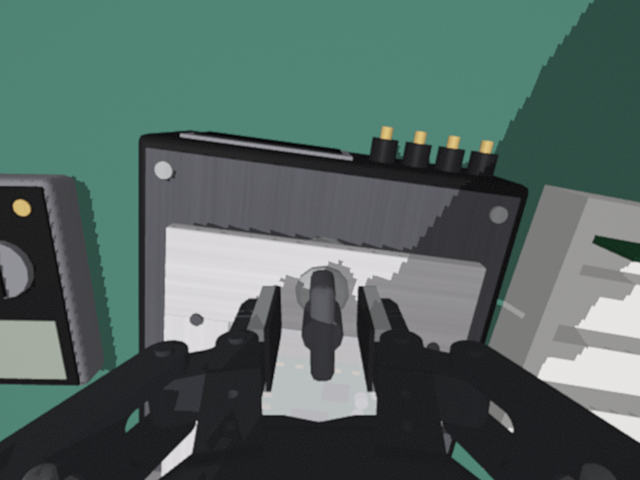

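The wing sits centred between the pads (x≈321, pads at 277 and 365) and parallel to them. I'll rise 3 mm and grip.

Call:
play_rows(
  commands=[
    {"grip":0.3,"delta_pos":[-0.3,0,0],"twist":0},
    {"grip":1,"delta_pos":[0,0,0],"twist":0},
    {"grip":1,"delta_pos":[0,0,0],"twist":0},
    {"grip":1,"delta_pos":[0,0,0],"twist":0},
    {"grip":1,"delta_pos":[0,0,0],"twist":0},
  ],
  force=40,
)

```text
t: 10.95
eef_pos: [488.3, -8.5, 143.4]
ee_rot: [-0.433, 0.567, -0.426, -0.557]
force: [-0.4, -0.4, -1.1]
width: 8.2
```

```bash
python3 -c "
from h import *
st([-66,0.3,142])
snap('wrist','w10')"
```

```text
t 10.95 tcp [488.3  -8.5 143.4] fix [-66.6   0.3 143.4] zyaw-rel 7.75 x [ 0.018 -0.    -1.   ] F [-0.4 -0.4 -1.1] M [-0.21 -0.05  0.05] w 8.2 q6 -1.93
need tool shift cm [ 0.14 -0.06 -0.01]
```

View pics/w10.png

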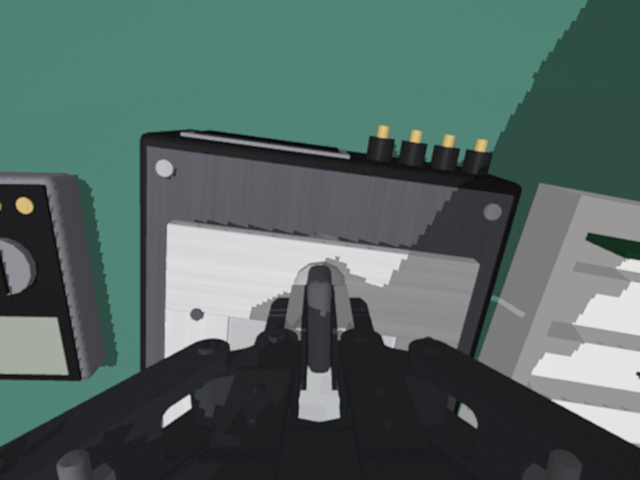

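Call:
play_rows(
  commands=[
    {"grip":1,"delta_pos":[0,0,0],"twist":-0.055},
    {"grip":1,"delta_pos":[0,0,0],"twist":-0.055},
    {"grip":1,"delta_pos":[0,0,0],"twist":-0.055},
    {"grip":1,"delta_pos":[0,0,0],"twist":-0.055},
    {"grip":1,"delta_pos":[0,0,0],"twist":0},
  ],
)

```text
t: 11.5
eef_pos: [488.4, -8.6, 143.3]
ee_rot: [-0.366, 0.612, -0.36, -0.601]
force: [0.3, 1.4, -0.6]
width: 7.9
```

```bash
python3 -c "
from h import *
st([-66,0.3,142])"
```

```text
t 11.5 tcp [488.4  -8.6 143.3] fix [-66.6   0.2 143.3] zyaw-rel 20.78 x [ 0.018  0.    -1.   ] F [ 0.3  1.4 -0.6] M [0.23 0.09 0.01] w 7.9 q6 -2.16
need tool shift cm [ 0.14 -0.05 -0.01]
```

Call:
play_rows(
  commands=[
    {"grip":1,"delta_pos":[0.1,0,0],"twist":0},
    {"grip":1,"delta_pos":[0.1,0,0],"twist":0},
  ],
)

```text
t: 11.7
eef_pos: [488.4, -8.6, 141.6]
ee_rot: [-0.367, 0.612, -0.361, -0.601]
force: [-2.3, 0.8, 3.8]
width: 8.1
```

Call:
play_rows(
  commands=[
    {"grip":1,"delta_pos":[0.06,0,0],"twist":0},
    {"grip":1,"delta_pos":[0.06,0,0],"twist":0},
  ],
)

```text
t: 11.9
eef_pos: [488.4, -8.6, 140.5]
ee_rot: [-0.368, 0.611, -0.361, -0.601]
force: [-2.1, 1.0, 4.3]
width: 8.2
```

Call:
play_rows(
  commands=[
    {"grip":1,"delta_pos":[0.06,0,0],"twist":0},
    {"grip":1,"delta_pos":[0.06,0,0],"twist":0},
  ],
)

```text
t: 12.1
eef_pos: [488.4, -8.6, 139.4]
ee_rot: [-0.368, 0.611, -0.361, -0.6]
force: [-3.0, 1.1, 4.4]
width: 7.8
```

No contact with the face after 4 mm, so the pin seems to be entering the slot. I'll keep going gently.

Call:
play_rows(
  commands=[
    {"grip":1,"delta_pos":[0.08,0,0],"twist":0},
    {"grip":1,"delta_pos":[0.08,0,0],"twist":0},
    {"grip":1,"delta_pos":[0.08,0,0],"twist":0},
  ],
)

```text
t: 12.4
eef_pos: [488.4, -8.6, 137.0]
ee_rot: [-0.368, 0.611, -0.361, -0.6]
force: [-4.2, 1.6, 5.0]
width: 8.1
```

Call:
play_rows(
  commands=[
    {"grip":1,"delta_pos":[0.08,0,0],"twist":0},
    {"grip":1,"delta_pos":[0.08,0,0],"twist":0},
    {"grip":1,"delta_pos":[0.08,0,0],"twist":0},
  ],
)

```text
t: 12.7
eef_pos: [488.4, -8.6, 134.8]
ee_rot: [-0.368, 0.611, -0.361, -0.6]
force: [-4.3, 1.4, 6.6]
width: 8.2
```

Call:
play_rows(
  commands=[
    {"grip":1,"delta_pos":[0.06,0,0],"twist":0},
    {"grip":1,"delta_pos":[0.06,0,0],"twist":0},
    {"grip":1,"delta_pos":[0.06,0,0],"twist":0},
  ],
)

```text
t: 13.0
eef_pos: [488.4, -8.6, 133.4]
ee_rot: [-0.368, 0.611, -0.361, -0.6]
force: [-4.8, 1.4, 8.5]
width: 8.0
```

```bash
python3 -c "
from h import *
st()"
```

```text
t 13.0 tcp [488.4  -8.6 133.4] fix [-66.5   0.2 133.4] zyaw-rel 20.48 x [ 0.018 -0.    -1.   ] F [-4.8  1.4  8.5] M [0.25 0.83 0.01] w 8.0 q6 -2.15
```

Call:
play_rows(
  commands=[
    {"grip":1,"delta_pos":[0.06,0.02,0],"twist":0},
    {"grip":1,"delta_pos":[0.06,0.02,0],"twist":0},
    {"grip":1,"delta_pos":[0.05,0,0],"twist":0},
  ],
)

```text
t: 13.3
eef_pos: [488.4, -8.6, 132.5]
ee_rot: [-0.368, 0.612, -0.361, -0.6]
force: [-5.2, 1.1, 8.5]
width: 8.0
```

Call:
play_rows(
  commands=[
    {"grip":1,"delta_pos":[0.05,0.0,0],"twist":0},
    {"grip":1,"delta_pos":[0.04,0,0],"twist":0},
  ],
)

```text
t: 13.5
eef_pos: [488.4, -8.6, 132.0]
ee_rot: [-0.368, 0.612, -0.361, -0.6]
force: [-5.5, 0.9, 8.6]
width: 8.6
```

Call:
play_rows(
  commands=[
    {"grip":1,"delta_pos":[0.04,0.0,0],"twist":0},
    {"grip":1,"delta_pos":[0.04,0,0],"twist":0},
  ],
)

```text
t: 13.7
eef_pos: [488.4, -8.6, 131.8]
ee_rot: [-0.368, 0.612, -0.361, -0.6]
force: [-4.5, 0.8, 9.4]
width: 8.0
```

Call:
play_rows(
  commands=[
    {"grip":1,"delta_pos":[0.08,0.0,0],"twist":0},
    {"grip":1,"delta_pos":[0.08,0,0],"twist":0},
  ],
)

```text
t: 13.9
eef_pos: [488.4, -8.6, 130.7]
ee_rot: [-0.368, 0.612, -0.361, -0.6]
force: [-5.6, 1.5, 9.7]
width: 8.2
```

Call:
play_rows(
  commands=[
    {"grip":1,"delta_pos":[0.08,0.0,0],"twist":0},
    {"grip":1,"delta_pos":[0.08,0,0],"twist":0},
  ],
)

```text
t: 14.1
eef_pos: [488.4, -8.6, 129.7]
ee_rot: [-0.368, 0.612, -0.361, -0.6]
force: [-5.5, 1.7, 9.6]
width: 7.8
```

```bash
python3 -c "
from h import *
st()
snap('side','s11'); snap('wrist','w11')
im=cv2.imread('pics/s11.png')[160:340,200:370]
cv2.imwrite('pics/s11c.png',cv2.resize(im,None,fx=3.3,fy=3.3,interpolation=cv2.INTER_CUBIC))
P=tofix(cloud('w11'))
m=(P[...,2]>118)&(P[...,2]<160)&(abs(P[...,0]+72)<9)&(abs(P[...,1])<6)
print(np.percentile(P[m][:,2],[50,75,90]))
m=(P[...,2]>95)&(P[...,2]<112)&(abs(P[...,0]+70)<12)&(abs(P[...,1])>40)&(abs(P[...,1])<60)
print(m.sum(),np.median(P[m][:,2]))
P=tofix(cloud('w8'))
m=(P[...,2]>95)&(P[...,2]<112)&(abs(P[...,0]+70)<12)&(abs(P[...,1])>40)&(abs(P[...,1])<60)
print(m.sum(),np.median(P[m][:,2]))
"
```

```text
t 14.1 tcp [488.4  -8.6 129.7] fix [-66.5   0.2 129.7] zyaw-rel 20.46 x [ 0.02  0.   -1.  ] F [-5.5  1.7  9.6] M [0.19 1.01 0.03] w 7.8 q6 -2.15
[132.77967066 149.33166227 151.0424369 ]
4546 104.70450432024502
2658 105.17144442746068
```

View pics/w11.png

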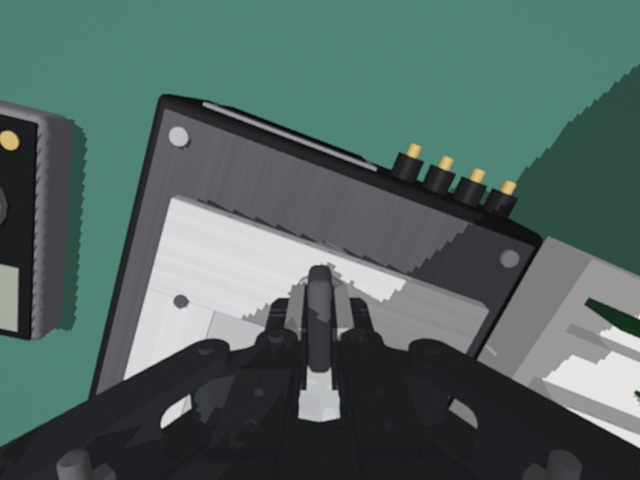

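Call:
play_rows(
  commands=[
    {"grip":1,"delta_pos":[0.08,0.0,0],"twist":0},
  ],
)

```text
t: 14.3
eef_pos: [488.4, -8.6, 129.3]
ee_rot: [-0.368, 0.612, -0.361, -0.6]
force: [-7.0, 1.3, 14.6]
width: 8.0
```

Call:
play_rows(
  commands=[
    {"grip":1,"delta_pos":[0.08,0.0,0],"twist":0},
  ],
)

```text
t: 14.4
eef_pos: [488.5, -8.6, 129.2]
ee_rot: [-0.368, 0.612, -0.361, -0.6]
force: [-9.2, 2.4, 19.0]
width: 8.3
```

Call:
play_rows(
  commands=[
    {"grip":1,"delta_pos":[0.08,0.0,0],"twist":0},
  ],
)

```text
t: 14.5
eef_pos: [488.5, -8.6, 129.2]
ee_rot: [-0.368, 0.612, -0.361, -0.6]
force: [-9.7, 1.0, 18.1]
width: 7.7
```

The pin is on the floor: force jumped at TCP 129.2, so wing top ≈ TCP + 1.3. Now I'll turn clockwise while holding the depth.

Call:
play_rows(
  commands=[
    {"grip":1,"delta_pos":[0,0,0],"twist":0.05},
    {"grip":1,"delta_pos":[0.02,0,0],"twist":0.1},
    {"grip":1,"delta_pos":[0.02,0,0],"twist":0.1},
    {"grip":1,"delta_pos":[0.02,0,0],"twist":0.1},
  ],
)

```text
t: 14.9
eef_pos: [488.3, -8.5, 130.2]
ee_rot: [-0.472, 0.536, -0.463, -0.525]
force: [-5.0, 1.7, 9.2]
width: 8.1
```

```bash
python3 -c "
from h import *
st()"
```

```text
t 14.9 tcp [488.3  -8.5 130.2] fix [-66.6   0.3 130.2] zyaw-rel -0.2 x [ 0.02 -0.   -1.  ] F [-5.   1.7  9.2] M [0.27 1.03 0.04] w 8.1 q6 -1.79
```

Call:
play_rows(
  commands=[
    {"grip":1,"delta_pos":[0.06,0,0],"twist":0.1},
    {"grip":1,"delta_pos":[0.05,0,0],"twist":0.1},
    {"grip":1,"delta_pos":[0.05,0,0],"twist":0.1},
    {"grip":1,"delta_pos":[0.05,0,0],"twist":0.1},
  ],
)

```text
t: 15.3
eef_pos: [488.2, -8.4, 129.4]
ee_rot: [0.573, -0.427, 0.561, 0.418]
force: [-6.2, 2.5, 11.0]
width: 8.1
```

```bash
python3 -c "
from h import *
st()"
```

```text
t 15.3 tcp [488.2  -8.4 129.4] fix [-66.7   0.4 129.4] zyaw-rel -24.08 x [ 0.02 -0.   -1.  ] F [-6.2  2.5 11. ] M [0.17 1.12 0.04] w 8.1 q6 -1.37
```

Call:
play_rows(
  commands=[
    {"grip":1,"delta_pos":[0.03,0,0],"twist":0.1},
    {"grip":1,"delta_pos":[0.035,0,0],"twist":0.1},
    {"grip":1,"delta_pos":[0.035,0,0],"twist":0.1},
    {"grip":1,"delta_pos":[0.035,0,0],"twist":0.1},
  ],
)

```text
t: 15.7
eef_pos: [488.1, -8.2, 129.5]
ee_rot: [0.649, -0.299, 0.636, 0.293]
force: [-5.0, 2.4, 10.3]
width: 8.0
```

```bash
python3 -c "
from h import *
st()"
```

```text
t 15.7 tcp [488.1  -8.2 129.5] fix [-66.7   0.7 129.5] zyaw-rel -47.95 x [ 0.02  -0.001 -1.   ] F [-5.   2.4 10.3] M [0.05 1.1  0.03] w 8.0 q6 -0.96
```

Call:
play_rows(
  commands=[
    {"grip":1,"delta_pos":[0.035,0,0],"twist":0.1},
    {"grip":1,"delta_pos":[0.035,0,0],"twist":0.1},
    {"grip":1,"delta_pos":[0.035,0,0],"twist":0.1},
  ],
)

```text
t: 16.0
eef_pos: [488.2, -8.1, 129.5]
ee_rot: [0.687, -0.195, 0.674, 0.19]
force: [-5.3, 1.6, 10.0]
width: 7.9
```

Call:
play_rows(
  commands=[
    {"grip":1,"delta_pos":[0.035,0,0],"twist":0.05},
    {"grip":1,"delta_pos":[0.035,0,0],"twist":0.04},
  ],
)

```text
t: 16.2
eef_pos: [488.2, -8.0, 129.5]
ee_rot: [0.696, -0.161, 0.682, 0.157]
force: [-4.1, 1.6, 9.9]
width: 7.9
```

```bash
python3 -c "
from h import *
st()"
```

```text
t 16.2 tcp [488.2  -8.  129.5] fix [-66.7   0.8 129.5] zyaw-rel -71.36 x [ 0.021 -0.001 -1.   ] F [-4.1  1.6  9.9] M [0.11 1.14 0.09] w 7.9 q6 -0.55
```

Call:
play_rows(
  commands=[
    {"grip":1,"delta_pos":[0.035,0,0],"twist":0.03},
    {"grip":1,"delta_pos":[0.035,0,0],"twist":0.03},
  ],
)

```text
t: 16.4
eef_pos: [488.2, -8.0, 129.6]
ee_rot: [0.701, -0.14, 0.686, 0.136]
force: [-4.3, 1.5, 10.2]
width: 8.2
```

```bash
python3 -c "
from h import *
st()"
```

```text
t 16.4 tcp [488.2  -8.  129.6] fix [-66.6   0.9 129.6] zyaw-rel -74.96 x [ 0.021 -0.001 -1.   ] F [-4.3  1.5 10.2] M [0.08 1.17 0.03] w 8.2 q6 -0.48
```

Call:
play_rows(
  commands=[
    {"grip":1,"delta_pos":[0.035,0,0],"twist":0.03},
    {"grip":1,"delta_pos":[0.035,0,0],"twist":0.03},
  ],
)

```text
t: 16.6
eef_pos: [488.3, -7.9, 129.6]
ee_rot: [0.705, -0.118, 0.69, 0.114]
force: [-2.6, 2.7, 13.4]
width: 8.0
```

```bash
python3 -c "
from h import *
st()
snap('wrist','w12')"
```

```text
t 16.6 tcp [488.3  -7.9 129.6] fix [-66.6   0.9 129.6] zyaw-rel -78.52 x [ 0.021 -0.002 -1.   ] F [-2.6  2.7 13.4] M [0.12 0.59 0.07] w 8.0 q6 -0.42
```

View pics/w12.png

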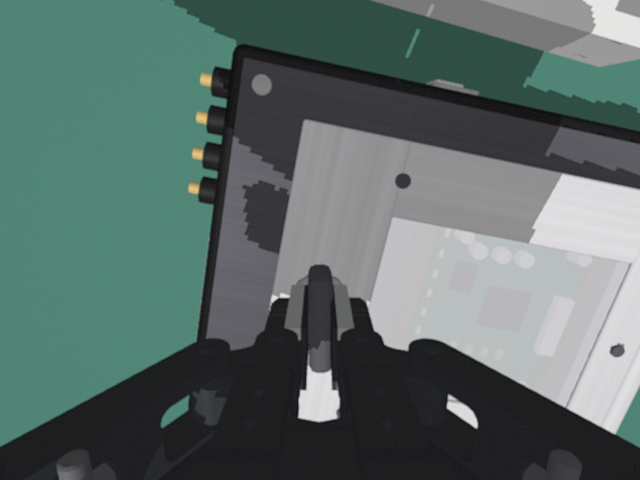

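Wrist force changed (Fz 10→13 N, Fx -4→-2.6 N) as the turn reached its far stop, with the wing still square in the pads. Now I'll let the stud rise into the notch.

Call:
play_rows(
  commands=[
    {"grip":1,"delta_pos":[-0.03,0,0],"twist":0},
    {"grip":1,"delta_pos":[-0.05,0,0],"twist":0},
    {"grip":1,"delta_pos":[-0.05,0,0],"twist":0},
  ],
)

```text
t: 16.95
eef_pos: [488.3, -7.8, 131.4]
ee_rot: [0.705, -0.117, 0.69, 0.113]
force: [-2.3, 1.7, 5.9]
width: 8.1
```

Call:
play_rows(
  commands=[
    {"grip":1,"delta_pos":[-0.05,0,0],"twist":0},
    {"grip":1,"delta_pos":[-0.04,0,0],"twist":0},
  ],
)

```text
t: 17.15
eef_pos: [488.3, -7.8, 132.3]
ee_rot: [0.705, -0.118, 0.69, 0.113]
force: [-2.1, 0.6, 4.3]
width: 8.0
```

```bash
python3 -c "
from h import *
st()"
```

```text
t 17.15 tcp [488.3  -7.8 132.3] fix [-66.6   1.  132.3] zyaw-rel -78.62 x [ 0.021 -0.002 -1.   ] F [-2.1  0.6  4.3] M [0.04 0.63 0.05] w 8.0 q6 -0.42
```

Call:
play_rows(
  commands=[
    {"grip":1,"delta_pos":[-0.04,0,0],"twist":0},
    {"grip":1,"delta_pos":[-0.03,0,0],"twist":0},
  ],
)

```text
t: 17.35
eef_pos: [488.3, -7.8, 133.1]
ee_rot: [0.705, -0.118, 0.69, 0.113]
force: [-2.5, 1.4, 4.6]
width: 8.3
```

```bash
python3 -c "
from h import *
st()"
```

```text
t 17.35 tcp [488.3  -7.8 133.1] fix [-66.5   1.  133.1] zyaw-rel -78.62 x [ 0.021 -0.002 -1.   ] F [-2.5  1.4  4.6] M [0.02 0.62 0.06] w 8.3 q6 -0.42
```

Call:
play_rows(
  commands=[
    {"grip":0.3,"delta_pos":[0,0,0],"twist":0},
    {"grip":0.3,"delta_pos":[0,0,0],"twist":0},
    {"grip":0.3,"delta_pos":[0,0,0],"twist":0},
    {"grip":0.3,"delta_pos":[0,0,0],"twist":0},
  ],
)

```text
t: 17.75
eef_pos: [488.5, -8.1, 132.4]
ee_rot: [0.705, -0.117, 0.69, 0.113]
force: [-0.7, 1.4, 0.1]
width: 30.0
```

```bash
python3 -c "
from h import *
st()
snap('wrist','w13')"
```

```text
t 17.75 tcp [488.5  -8.1 132.4] fix [-66.4   0.7 132.4] zyaw-rel -78.65 x [ 0.021 -0.003 -1.   ] F [-0.7  1.4  0.1] M [-0.03  0.02  0.03] w 30.0 q6 -0.42
```

View pics/w13.png

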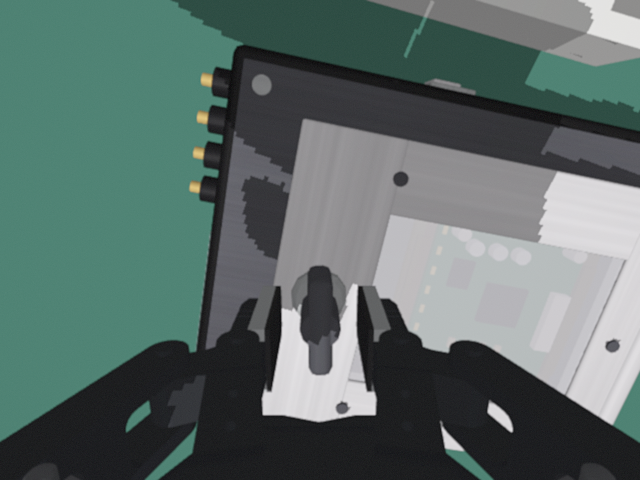

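The jaws are open, and the wing is free and hasn't turned (x≈320, upright in view). I'll retreat upward and measure its height.

Call:
play_rows(
  commands=[
    {"grip":0.3,"delta_pos":[-1.5,0,0],"twist":0},
    {"grip":-0.3,"delta_pos":[-2.5,0,0],"twist":0},
    {"grip":-0.3,"delta_pos":[-3,0,0],"twist":0},
    {"grip":-1,"delta_pos":[-1,0,0],"twist":0},
    {"grip":-1,"delta_pos":[0,0,0],"twist":0},
    {"grip":-1,"delta_pos":[0,0,0],"twist":0},
  ],
)

```text
t: 18.4
eef_pos: [486.0, -8.0, 213.1]
ee_rot: [0.704, -0.117, 0.691, 0.113]
force: [-0.3, -0.7, 0.6]
width: 85.2
```

```bash
python3 - <<'E'
from h import *
st(); snap('wrist','w14'); snap('side','s14'); snap('top','t14')
for f in ('w14','w8'):
    P=tofix(cloud(f))
    m=(P[...,2]>112)&(P[...,2]<160)&(abs(P[...,0]+66)<25)&(abs(P[...,1])<25)
    q=P[m]; vx,vy,x0,y0=cv2.fitLine(q[:,:2].astype(np.float32),cv2.DIST_HUBER,0,.01,.01).ravel()
    print(f,'wing top z pct',np.percentile(q[:,2],[50,75,90]).round(1),'ccw ang',np.arctan2(vy,vx),q.mean(0).round(1))
    for x in (-80,-30,0,40):
        for y in(-55,55):
            k=(abs(P[...,0]-x)<4)&(abs(P[...,1]-y)<4)&(P[...,2]>90)&(P[...,2]<120)
            if k.sum()>5: print(x,y,np.median(P[k][:,2]).round(2),end='; ')
    print()
E
```

```text
t 18.4 tcp [486.   -8.  213.1] fix [-68.8   1.1 213.1] zyaw-rel -78.66 x [ 0.018 -0.002 -1.   ] F [-0.3 -0.7  0.6] M [ 0.02 -0.   -0.01] w 85.2 q6 -0.42
w14 wing top z pct [135.8 136.4 136.9] ccw ang -1.3680266 [-67.2   2.9 134.6]
-80 -55 104.81; -80 55 104.76; -30 -55 104.82; -30 55 104.78; 0 -55 104.68; 0 55 104.76; 40 55 104.79; 
w8 wing top z pct [144.4 145.  145.5] ccw ang 0.13177629 [-69.    0.4 143. ]
-80 -55 105.27; -80 55 105.17; -30 -55 104.96; -30 55 105.01; 0 -55 104.9; 0 55 104.82; 40 -55 104.78; 40 55 104.71;
```

View pics/w14.png

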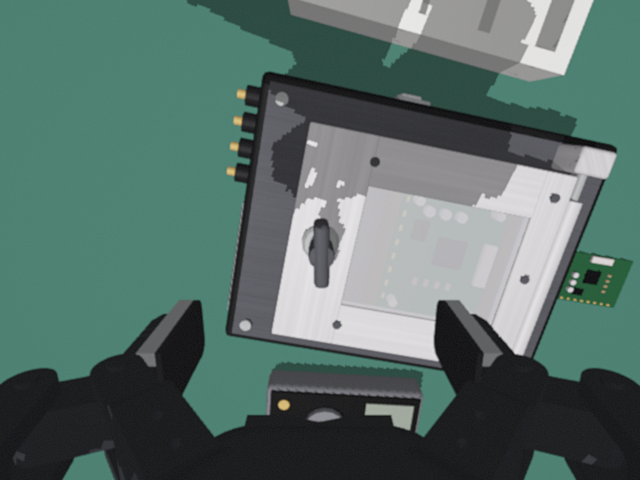

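View pics/s14.png

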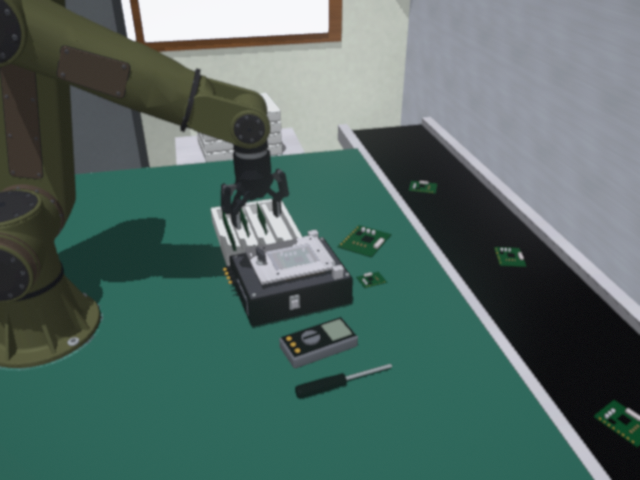

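```bash
python3 -c "
from h import *
print(order.hand_in()); st()"
```

```text
the job is handed in; nothing more can be done
None
the job is handed in; nothing more can be done
```

The plate is swung shut over the board and locked, and the job was handed in about 18.5 s into the 72 s.

**What I did**
- **Closing the plate:** I pushed it down with the open fingers either side of the wing, until it reached its stop.
- **Entering the slot:** I read the slot angle from the wrist camera (about 0.355 rad counter-clockwise) and gripped the wing at 40 N. I turned it to that angle and pushed in lightly. The pin went straight in without landing on the face and reached the floor at about 19 N on the wrist.
- **Locking:** I turned the stud clockwise about 99° in all until the wrist force changed, let it rise into the notch, opened the jaws and backed off.

**Last checks, before hand-in**
- **Plate:** the camera shows it flat at 104.7–104.8 mm, against a nominal 104.
- **Wing:** its top measures 135.8 mm, or about 135.0 after removing the same 0.8 mm camera offset. That matches the locked height. Its angle is 1.37 rad, and it stayed put when I let go.
- **Surroundings:** the robot was clear of everything. By eye, the tray, meter and screwdriver look unmoved, and the board is in its nest. I did not measure any of these, nor the board's pressed height.

**What disagreed**
- **Turn angle:** the final angle is about 0.07 rad past the stop I expected from the slot reading (about 1.30 rad). The slot angle may be off by that much, or the grip gave slightly. The wrist torque never showed a clear jump at the stop; only the force changed.
- **Plate force:** closing the plate peaked at about 25 N vertically (28 N including sideways).

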